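# Load the whiteness meter's sample tray

### The arm

A 6-joint arm with a two-finger parallel gripper is mounted at the origin on the work surface. World frame = base frame: x ahead of the robot, y to its left, z up, the work surface at z = 0. Lengths are in m, angles in rad, forces in N, time in s.
With the tool pointing down it reaches from about 0.275 to 0.975 m from the base axis. Payload 8.4 kg.
Tool frame: the origin (TCP) lies at the very end of the fingers, on their centre line; the grasp point (between the pads) lies 19 mm behind it; z points along the fingers, y is the line along which they close (so a half turn about z gives the same grasp; the last joint's range is limited). The gripper opens to 92 mm and grips with 3 to 60 N. Pads are 20 mm wide; open, the fingers measure 128 mm over their backs; the gripper's body (75 mm by 189 mm) begins 69 mm behind the grasp point.
Start: joints at [-1.13, 0.353, 1.633, -0, 1.155, -0.002], TCP at [0.268, -0.565, 0.215] pointing down, gripper open.
Joint ranges: [-2.63, 2.63], [-0.92, 2.1], [0.06, 2.66], [-1.3, 4.44], [0, 2.69], [-3.02, 3.02]. Speed limits (rad/s): [2.22, 2.22, 2.79, 3.14, 3.14, 3.14].

### API

Orientations are given as [roll, pitch, yaw] about the fixed x, y, z axes, in that order (R = Rz(yaw) Ry(pitch) Rx(roll)).
In Python, from station import bot gives the robot as it stands. The module is installed in compiled form; this text tells all that it offers.
- The arm moves only by the shell command python3 -m crank 'ROWS'. ROWS is JSON, a list that holds one entry, the list of rows, each a list of 7 numbers: the opening, from 0 (shut) to 1 (fully open), then the shift along the tool's x, y, z in m, then the turn, a rotation vector about the tool's x, y, z in rad. In form: [[[fingers, tx, ty, tz, ax, ay, az], ...]]. A call has 1 to 5 rows; each row is the pose to reach, as a shift and turn from the pose commanded when the call began, along the tool's axes at that moment; what a row does not reach only later rows make up. A row lasts 1/8 s, in which the tool goes at most 62.5 mm and 10.7 degrees, less where a joint would pass 70% of its speed; a pose out of reach is approached as far as the arm can. A call with a gripper value outside its range is refused whole. The fingers move at their own pace and stop on an object; the grip force is fixed at half the most. Time passes only in rows, so rows that repeat a pose let the fingers close. It gives the time, the measured TCP pose, the force, the opening and the grip force at its end, in the units of the state.
- bot.read_state(): the state, without advancing time (a new reading comes with each control period).
- bot.capture(name): name is "side" or "top"; returns (picture, depth): 400x640x3 uint8, blue, green, red; 400x640 float32, m along the optical axis (not along the pixel's ray), 0 where there is no reading.
- bot.calibration(name): a dict with "fx", "fy", "cx", "cy" (pixels), "R" (3x3) and "t" (3): a world point X has camera coordinates R X + t. Camera axes: x right, y down, z forward; pixel columns grow to the right and rows downward; lengths in m; the calibration is good to about 2 mm. A picture is of the moment at which its call begins. calibration takes no time and is no camera call.
- bot.close_job(): hands the job in; it is judged then, once.
The state is a dict: "t": time; "qpos": joint angles; "qvel": joint speeds; "joint_efforts": joint torques, N m; "eef_pos": TCP position; "tcp_rot": TCP orientation; "wrist_force": force on the tool from outside, world axes, zero at the start; "torque": the same for the moment, N m; "width": finger opening in m; "grip_force": force on a finger pad.
Only numpy, scipy, OpenCV 4.12 (cv2) and the standard library are available. Lean on these libraries where they do the work, as an engineer would, in place of code of your own. Each camera call takes 0.05 s, during which the arm holds its last target. There are 200 camera calls.

### The job

Put the three white ceramic standards one by one into the whiteness meter's drawn-out sample tray, each flat on the floor of the pocket of its own size; they chip, so lower each into its pocket before letting go rather than dropping it from a height. When all three are in, slide the tray fully home into the meter. Leave the beaker, the jar and the handset where they are.

Things in the scene. Friction and masses are not known exactly. Their poses are not given: they have to be found in the camera images.
- tray (a joint): travel of the meter's sample tray along the meter's own x axis, m: 0 = fully drawn out towards the robot, 0.100 = fully home against its stop inside the meter; starts between 0 and 0.015, slides stiffly (about 2 N) and stays where it is left
- meter: white whiteness meter, fixed; housing 260 (x) x 232 (y) x 90 mm high, round head on its roof 70 mm taller, 150 mm behind the front. Origin: bench height, under the middle of the front face; x points into the meter (away from the robot), z up. Front slot 204 mm wide, lintel 60 mm above the bench; tray and a guide under it stick out of it towards the robot
- tray_tab (a point): the tray's aluminium pull tab, an upright plate 12 (x) x 70 (y) x 28 mm tall standing on the tray's end nearest the robot, on the tray's centre line, 60 mm from the row of pockets. This point is the middle of the tab's top edge, 64 mm above the bench; axes as the meter's
- pocket_large (a point): the large round pocket of the grey tray, 47 mm across and 10 mm deep with a dark floor, in the middle of the tray. This point is the centre of the pocket's floor, 26 mm above the bench (the tray's top face is at 36 mm); axes as the meter's. It moves with the tray; it starts 55 to 70 mm in front of the housing and ends 30 mm inside it
- pocket_medium (a point): the medium round pocket of the grey tray, 38 mm across and 10 mm deep with a dark floor, 65 mm to +y of the large pocket. This point is the centre of the pocket's floor, 26 mm above the bench (the tray's top face is at 36 mm); axes as the meter's. It moves with the tray; it starts 55 to 70 mm in front of the housing and ends 30 mm inside it
- pocket_small (a point): the small round pocket of the grey tray, 29 mm across and 10 mm deep with a dark floor, 65 mm to -y of the large pocket. This point is the centre of the pocket's floor, 26 mm above the bench (the tray's top face is at 36 mm); axes as the meter's. It moves with the tray; it starts 55 to 70 mm in front of the housing and ends 30 mm inside it
- puck_large: the large white ceramic standard, a plain solid disc 44 mm across and 24 mm thick with a 2.5 mm bevel round its foot, about 130 g, starting flat on a 3 mm thick black rubber mat to the right of the meter. Origin: centre of its underside; z up along its axis
- puck_medium: the medium white ceramic standard, a plain solid disc 35 mm across and 24 mm thick with a 2.5 mm bevel round its foot, about 80 g, starting flat on a 3 mm thick black rubber mat to the right of the meter. Origin: centre of its underside; z up along its axis
- puck_small: the small white ceramic standard, a plain solid disc 26 mm across and 24 mm thick with a 2.5 mm bevel round its foot, about 50 g, starting flat on a 3 mm thick black rubber mat to the right of the meter. Origin: centre of its underside; z up along its axis
- beaker: bystander: empty glass beaker, 68 mm across, 88 mm tall, left of the meter; origin under its centre
- jar: bystander: small closed jar, 48 mm across, 65 mm tall, beyond the mat; origin under its centre
- handset: bystander: white handset lying flat, 72 x 148 x 9 mm, on the robot's side of the mat; origin under its centre

How it is judged:
By the outcome, as a careful person would: the job done as asked, in the order asked, and still so for the second after the job is handed in, with the robot touching nothing.
It also fails if it takes over 72 s, if anything falls off the work surface, if the arm or the gripper's body presses on something with over 40 N, if the wrist force passes 120 N, or if a joint passes its speed limit or range.

## Working session

There is one attempt and no reset: what is moved stays moved. The work goes in short steps, Python scripts to look and compute and a shell command to move; the robot and the scene stay as the last step left them, time stands still between calls to the robot, and variables do not carry over. Pictures are saved under pics/ and viewed, at most 10 in all, crops included, and the job is handed in when it is done.

```bash
mkdir -p pics; python3 - <<'E'
from station import bot
import cv2,numpy as np
for n in("top","side"):
    p,d=bot.capture(n); cv2.imwrite(f"pics/{n}0.png",p); np.savez(f"{n}0.npz",p=p,d=d)
    c=bot.calibration(n); print(n,{k:np.round(v,4).tolist() for k,v in c.items()})
print(bot.read_state())
E
```

```text
top {'fx': 365.8523, 'fy': 365.8523, 'cx': 313.2578, 'cy': 207.8957, 'R': [[0.008, -0.9998, -0.0167], [-0.9989, -0.0072, -0.0468], [0.0467, 0.0171, -0.9988]], 't': [0.0248, 0.5051, 1.0717]}
side {'fx': 441.333, 'fy': 441.333, 'cx': 319.349, 'cy': 193.3409, 'R': [[-0.999, -0.0394, 0.0218], [-0.0408, 0.5893, -0.8069], [0.0189, -0.8069, -0.5903]], 't': [0.5138, 0.0602, 1.1873]}
{'t': 0.1, 'qpos': array([-1.13038214e+00,  3.53624856e-01,  1.63404827e+00, -1.70156440e-05,
        1.15521816e+00, -2.41666486e-03]), 'qvel': array([ 0.00069763, -0.00185142, -0.00412594, -0.00185551,  0.00080536,
       -0.0008154 ]), 'joint_efforts': array([ 1.46125944e-04, -5.94903910e+01, -3.34930587e+01,  7.00534950e-02,
        1.84800377e-02, -2.09315692e-05]), 'eef_pos': array([ 0.26760494, -0.56431243,  0.21391498]), 'tcp_rot': array([-3.14029399e+00,  1.24199915e-05,  4.42837737e-01]), 'wrist_force': array([ 0.13853036,  0.05679223, -0.19010358]), 'torque': array([-0.03427714, -0.00204045,  0.03433618]), 'grip_force': 0.0, 'width': 0.0922449247559371}
```

View pics/top0.png

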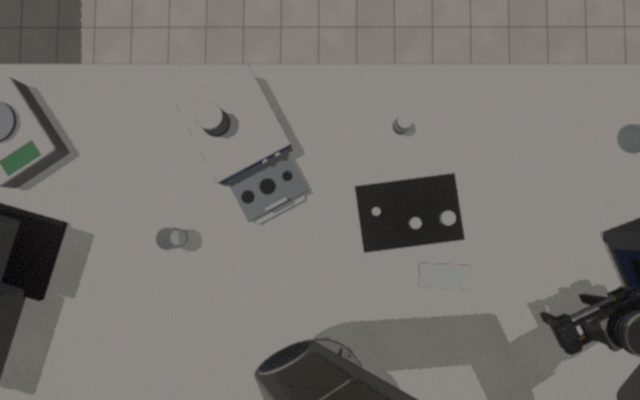

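View pics/side0.png

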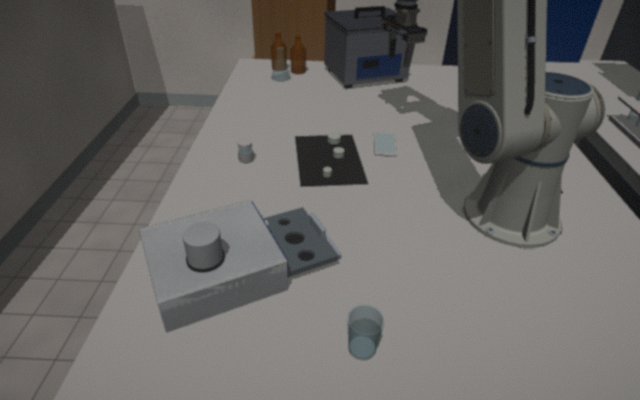

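The top view shows the pucks at small (376,211), medium (415,223) and large (448,218). The pockets are at medium (248,197), large (268,186) and small (287,176), with the tab near (283,205). The side view shows the same layout: pucks at (327,172), (339,153) and (334,139), pockets at (306,256), (295,238) and (284,222).

```bash
cat > h.py <<'E'
import cv2,numpy as np
from station import bot
def cast(n,uv,z):
    c=bot.calibration(n);R=np.array(c["R"]);t=np.array(c["t"])
    o=-R.T@t;r=R.T@np.array([(uv[0]-c["cx"])/c["fx"],(uv[1]-c["cy"])/c["fy"],1])
    return o+r*(z-o[2])/r[2]
def proj(n,X):
    c=bot.calibration(n);p=np.array(c["R"])@X+np.array(c["t"])
    return np.array([c["fx"]*p[0]/p[2]+c["cx"],c["fy"]*p[1]/p[2]+c["cy"]])
def blob(p,uv,w,bright,thr=None):
    "weighted centroid and ellipse of bright/dark blob near uv, in a 6x upscaled crop"
    x,y=int(uv[0])-w,int(uv[1])-w
    g=cv2.cvtColor(p[y:y+2*w,x:x+2*w],cv2.COLOR_BGR2GRAY)
    g=cv2.resize(g,None,fx=6,fy=6,interpolation=cv2.INTER_CUBIC)
    if thr is None: thr=cv2.threshold(g,0,255,cv2.THRESH_OTSU)[0]
    m=((g>thr) if bright else (g<thr)).astype(np.uint8)
    cs,_=cv2.findContours(m,cv2.RETR_EXTERNAL,cv2.CHAIN_APPROX_NONE)
    ctr=(uv[0]-x)*6,(uv[1]-y)*6
    c=min((c for c in cs if cv2.contourArea(c)>150),key=lambda c:-cv2.pointPolygonTest(c,(float(ctr[0]),float(ctr[1])),True))
    e=cv2.fitEllipse(c); f=lambda q:(np.array(q)+.5)/6-.5+[x,y]
    return f(e[0]),np.array(e[1])/6,f(c[:,0])
E
cat > m.py <<'E'
from h import *
T=np.load("top0.npz")["p"];S=np.load("side0.npz")["p"]
P={"s":((376,211),(327,172)),"m":((415,223),(339,153)),"l":((448,218),(334,139))}
for k,(a,b) in P.items():
    for n,I,uv in(("top",T,a),("side",S,b)):
        c,ax,ct=blob(I,uv,9,True)
        print(k,n,c.round(2),ax.round(1),cast(n,c,.027).round(4),cast(n,c,.015).round(4))
Q={"m":((248,197),(306,256)),"l":((268,186),(295,238)),"s":((287,176),(284,222))}
for k,(a,b) in Q.items():
    for n,I,uv in(("top",T,a),("side",S,b)):
        c,ax,ct=blob(I,uv,9,False)
        print("pk",k,n,c.round(2),ax.round(1),cast(n,c,.036).round(4),cast(n,c,.026).round(4))
a=cv2.resize(T[140:240,210:320],None,fx=5,fy=5,interpolation=cv2.INTER_CUBIC)
b=cv2.resize(T[195:235,365:465],(550,220),interpolation=cv2.INTER_CUBIC)
im=np.zeros((720,550,3),np.uint8);im[:500]=a;im[500:]=b
cv2.imwrite("pics/crop0.png",cv2.resize(im,(450,589)))
E
python3 m.py
```

```text
s top [375.75 210.93] [9.2 9.6] [ 0.4967 -0.1537  0.027 ] [ 0.4972 -0.1555  0.015 ]
s side [326.81 170.91] [ 8.9 11.1] [ 0.4986 -0.1425  0.027 ] [ 0.4986 -0.1608  0.015 ]
m top [415.13 222.65] [12.3 12.6] [ 0.4635 -0.2677  0.027 ] [ 0.4636 -0.2708  0.015 ]
m side [338.21 151.58] [11.  11.5] [ 0.4656 -0.2556  0.027 ] [ 0.4652 -0.2758  0.015 ]
l top [447.85 217.55] [15.1 15.4] [ 0.479  -0.3622  0.027 ] [ 0.4793 -0.3664  0.015 ]
l side [333.48 134.61] [13.6 18.1] [ 0.482  -0.3649  0.027 ] [ 0.4818 -0.387   0.015 ]
pk m top [247.49 196.46] [12.7 12.9] [0.5357 0.2199 0.036 ] [0.5365 0.2219 0.026 ]
pk m side [305.61 255.31] [ 9.9 16.3] [0.5374 0.2219 0.036 ] [0.538  0.2116 0.026 ]
pk l top [267.19 185.99] [15.3 15.4] [0.5667 0.1628 0.036 ] [0.5677 0.1643 0.026 ]
pk l side [294.17 237.87] [11.4 18.9] [0.5682 0.1651 0.036 ] [0.5692 0.154  0.026 ]
pk s top [286.91 175.54] [9.7 9.8] [0.5976 0.1057 0.036 ] [0.5989 0.1066 0.026 ]
pk s side [283.64 221.71] [ 6.7 11.8] [0.5992 0.1075 0.036 ] [0.6007 0.0956 0.026 ]
```

View pics/crop0.png

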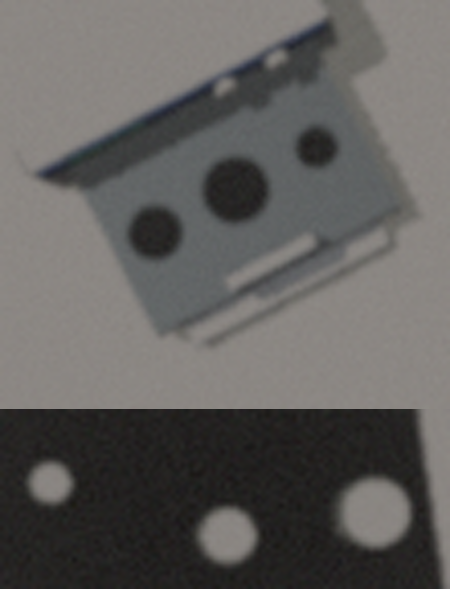

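```bash
cat > d.py <<'E'
import sys,numpy as np
from station import bot
from scipy.spatial.transform import Rotation as Ro
x,y,z,yaw=map(float,sys.argv[1:])
s=bot.read_state();R=Ro.from_euler("xyz",s["tcp_rot"])
G=Ro.from_euler("xyz",[np.pi,0,yaw])
print("t",round(s["t"],2),"tcp",s["eef_pos"].round(4),"rpy",s["tcp_rot"].round(4),"w",round(s["width"],4),"grip",round(s["grip_force"],1))
print("shift",R.inv().apply(np.array([x,y,z])-s["eef_pos"]).round(4),"turn",(R.inv()*G).as_rotvec().round(4))
E
python3 d.py .479 -.362 .09 2.068
```

```text
t 0.1 tcp [ 0.2676 -0.5643  0.2139] rpy [-3.1403  0.      0.4428] w 0.0922 grip 0.0
shift [ 0.2777 -0.0921  0.124 ] turn [-1.0000e-03 -1.0000e-03 -1.6252e+00]
```

```bash
python3 -m crank '[[[1,0.055,-0.018,0.025,0,0,-0.18],[1,0.11,-0.037,0.05,0,0,-0.36],[1,0.166,-0.055,0.075,0,0,-0.54],[1,0.222,-0.074,0.1,0,0,-0.72],[1,0.2777,-0.0921,0.124,0,0,-0.9]]]'; python3 -m crank '[[[1,0,0,0,0,0,-0.18],[0.8,0,0,0,0,0,-0.36],[0.8,0,0,0,0,0,-0.54],[0.8,0,0,0,0,0,-0.725],[0.8,0,0,0,0,0,-0.725]]]'; python3 d.py .479 -.362 .015 2.068
```

```text
t: 0.72
eef_pos: [0.4767, -0.3644, 0.0917]
tcp_rot: [-3.141, -0.0, 1.349]
wrist_force: [-0.3, -0.6, 0.6]
width: 0.0921
grip_force: 0.0
t: 1.35
eef_pos: [0.4755, -0.3657, 0.0923]
tcp_rot: [-3.141, -0.001, 2.067]
wrist_force: [-0.2, 0.2, 0.4]
width: 0.0733
grip_force: 0.0
t 1.35 tcp [ 0.4755 -0.3657  0.0923] rpy [-3.1413e+00 -6.0000e-04  2.0666e+00] w 0.0733 grip 0.0
shift [0.0015 0.0049 0.0773] turn [-0.0003 -0.0006 -0.0014]
```

```bash
python3 -m crank '[[[0.75,0.0015,0.0049,0.03,0,0,0],[0.75,0.0015,0.0049,0.055,0,0,0],[0.75,0.0015,0.0049,0.072,0,0,0],[0.75,0.0015,0.0049,0.077,0,0,0],[0.75,0.0015,0.0049,0.077,0,0,0]]]';  python3 d.py .479 -.362 .015 2.068
```

```text
t: 1.98
eef_pos: [0.4794, -0.3624, 0.0157]
tcp_rot: [-3.142, -0.0, 2.067]
wrist_force: [0.2, 0.4, 0.5]
width: 0.0691
grip_force: 0.0
t 1.98 tcp [ 0.4794 -0.3624  0.0157] rpy [-3.1416 -0.      2.0667] w 0.0691 grip 0.0
shift [ 0.0005 -0.0002  0.0007] turn [-0.     -0.     -0.0013]
```

```bash
python3 -m crank '[[[0.4,0,0,0,0,0,0],[0.4,0,0,0,0,0,0],[0.4,0,0,0,0,0,0],[0.4,0,0,0,0,0,0]]]'; python3 -m crank '[[[0.7,0,0,0,0,0,0],[0.7,0,0,0,0,0,0],[0.7,0,0,0,0,0,0.18],[0.7,0,0,0,0,0,0.36],[0.7,0,0,0,0,0,0.54]]]'; python3 -m crank '[[[0.7,0,0,0,0,0,0.18],[0.7,0,0,0,0,0,0.36],[0.7,0,0,0,0,0,0.54],[0.7,0,0,0,0,0,0.72],[0.7,0,0,0,0,0,0.9]]]';python3 -m crank '[[[0.7,0,0,0,0,0,0.13],[0.4,0,0,0,0,0,0.13],[0.4,0,0,0,0,0,0.13],[0.4,0,0,0,0,0,0.13],[0.4,0,0,0,0,0,0.13]]]';python3 d.py .479 -.362 .015 .497
```

```text
t: 2.48
eef_pos: [0.4796, -0.3625, 0.0161]
tcp_rot: [3.141, 0.001, 2.068]
wrist_force: [0.7, 1.1, 5.7]
width: 0.0425
grip_force: 30.0
t: 3.1
eef_pos: [0.4792, -0.3621, 0.0154]
tcp_rot: [-3.141, -0.0, 1.522]
wrist_force: [-0.5, -0.6, 0.0]
width: 0.0643
grip_force: 0.0
t: 3.72
eef_pos: [0.4791, -0.3621, 0.0153]
tcp_rot: [-3.141, 0.0, 0.622]
wrist_force: [-0.5, -0.2, -0.5]
width: 0.0645
grip_force: 0.0
t: 4.35
eef_pos: [0.4792, -0.3622, 0.0155]
tcp_rot: [-3.141, 0.0, 0.499]
wrist_force: [0.8, -0.5, -0.5]
width: 0.0428
grip_force: 30.0
t 4.35 tcp [ 0.4792 -0.3622  0.0155] rpy [-3.1415  0.      0.4986] w 0.0428 grip 30.0
shift [-0.0001 -0.0003  0.0005] turn [-0.0001  0.      0.0016]
```

```bash
python3 -m crank '[[[0.7,0,0,0,0,0,0],[0.7,0,0,0,0,0,0],[0.7,0,0,-0.03,0,0,0],[0.7,0,0,-0.05,0,0,0],[0.7,0,0,-0.05,0,0,0]]]';  python3 d.py .4635 -.2677 .055 .497
```

```text
t: 4.97
eef_pos: [0.4804, -0.3631, 0.0673]
tcp_rot: [3.138, -0.001, 0.498]
wrist_force: [-0.4, 0.6, -0.2]
width: 0.0646
grip_force: 0.0
t 4.97 tcp [ 0.4804 -0.3631  0.0673] rpy [ 3.1384e+00 -1.4000e-03  4.9790e-01] w 0.0646 grip 0.0
shift [ 0.0307 -0.0919  0.0121] turn [ 0.0032 -0.0014  0.0009]
```

```bash
python3 -m crank '[[[0.7,0.014,-0.045,0,0,0,0],[0.7,0.0307,-0.091,0,0,0,0],[0.7,0.0307,-0.091,0.03,0,0,0],[0.7,0.0307,-0.091,0.05,0,0,0],[0.7,0.0307,-0.091,0.05,0,0,0]]]';  python3 d.py .4635 -.2677 .015 .497
```

```text
t: 5.6
eef_pos: [0.4614, -0.2666, 0.0138]
tcp_rot: [-3.138, 0.002, 0.498]
wrist_force: [0.3, -0.7, -0.4]
width: 0.064
grip_force: 0.0
t 5.6 tcp [ 0.4614 -0.2666  0.0138] rpy [-3.1385e+00  1.9000e-03  4.9800e-01] w 0.064 grip 0.0
shift [ 0.0014  0.0019 -0.0012] turn [-0.0031  0.0019  0.001 ]
```

```bash
python3 -m crank '[[[0.3,0.0015,0.001,0,0,0,0],[0.3,0.0015,0.001,0,0,0,0],[0.3,0.0015,0.001,0,0,0,0],[0.3,0.0015,0.001,0,0,0,0],[0.3,0.0015,0.001,0,0,0,0]]]'; python3 -m crank '[[[0.6,0,0,0,0,0,0],[0.6,0,0,0,0,0,0],[0.6,0,0,0,0,0,-0.18],[0.6,0,0,0,0,0,-0.36],[0.6,0,0,0,0,0,-0.54]]]'; python3 -m crank '[[[0.6,0,0,0,0,0,-0.18],[0.6,0,0,0,0,0,-0.36],[0.6,0,0,0,0,0,-0.54],[0.6,0,0,0,0,0,-0.72],[0.6,0,0,0,0,0,-0.9]]]';python3 -m crank '[[[0.6,0,0,0,0,0,-0.13],[0.3,0,0,0,0,0,-0.13],[0.3,0,0,0,0,0,-0.13],[0.3,0,0,0,0,0,-0.13],[0.3,0,0,0,0,0,-0.13]]]';python3 d.py .4635 -.2677 .015 2.068; python3 -m crank '[[[0.7,0,0,0,0,0,0],[0.7,0,0,0,0,0,0],[0.7,0,0,-0.03,0,0,0],[0.7,0,0,-0.05,0,0,0],[0.7,0,0,-0.05,0,0,0]]]';  python3 d.py .4967 -.1537 .065 2.068
```

```text
t: 6.22
eef_pos: [0.465, -0.2681, 0.0161]
tcp_rot: [3.141, -0.001, 0.498]
wrist_force: [-0.9, -0.6, 5.5]
width: 0.0338
grip_force: 30.0
t: 6.85
eef_pos: [0.4644, -0.2676, 0.0154]
tcp_rot: [-3.141, -0.0, 1.044]
wrist_force: [-0.6, -0.6, 0.1]
width: 0.0549
grip_force: 0.0
t: 7.48
eef_pos: [0.4644, -0.2676, 0.0154]
tcp_rot: [-3.141, -0.0, 1.944]
wrist_force: [-0.3, -0.5, 0.3]
width: 0.0555
grip_force: 0.0
t: 8.1
eef_pos: [0.4646, -0.2677, 0.0155]
tcp_rot: [-3.142, -0.0, 2.067]
wrist_force: [0.6, -0.4, -0.9]
width: 0.034
grip_force: 30.0
t 8.1 tcp [ 0.4646 -0.2677  0.0155] rpy [-3.1415e+00 -1.0000e-04  2.0669e+00] w 0.034 grip 30.0
shift [ 0.0005 -0.0009  0.0005] turn [-0.0001 -0.0001 -0.0011]
t: 8.72
eef_pos: [0.4656, -0.2684, 0.0668]
tcp_rot: [3.14, 0.003, 2.068]
wrist_force: [0.4, 0.6, -0.3]
width: 0.0641
grip_force: 0.0
t 8.72 tcp [ 0.4656 -0.2684  0.0668] rpy [3.1401e+00 2.5000e-03 2.0677e+00] w 0.0641 grip 0.0
shift [0.086  0.082  0.0017] turn [ 0.0015  0.0025 -0.0003]
```

```bash
python3 -m crank '[[[0.6,0.04,0.038,0,0,0,0],[0.6,0.08,0.076,0,0,0,0],[0.6,0.086,0.081,0.02,0,0,0],[0.6,0.086,0.081,0.05,0,0,0],[0.6,0.086,0.081,0.05,0,0,0]]]';  python3 -m crank '[[[0.2,0,0,0,0,0,0],[0.2,0,0,0,0,0,0],[0.2,0,0,0,0,0,0],[0.2,0,0,0,0,0,0],[0.2,0,0,0,0,0,0]]]'; python3 -m crank '[[[0.5,0,0,0,0,0,0],[0.5,0,0,0,0,0,0],[0.5,0,0,0,0,0,0.18],[0.5,0,0,0,0,0,0.36],[0.5,0,0,0,0,0,0.54]]]'; python3 -m crank '[[[0.5,0,0,0,0,0,0.18],[0.5,0,0,0,0,0,0.36],[0.5,0,0,0,0,0,0.54],[0.5,0,0,0,0,0,0.72],[0.5,0,0,0,0,0,0.9]]]';python3 -m crank '[[[0.5,0,0,0,0,0,0.13],[0.2,0,0,0,0,0,0.13],[0.2,0,0,0,0,0,0.13],[0.2,0,0,0,0,0,0.13],[0.2,0,0,0,0,0,0.13]]]';python3 d.py .5976 .1057 .1 0.497
```

```text
t: 9.35
eef_pos: [0.4927, -0.1526, 0.0133]
tcp_rot: [-3.138, -0.004, 2.068]
wrist_force: [0.2, 0.3, 1.3]
width: 0.0555
grip_force: 0.0
t: 9.98
eef_pos: [0.4953, -0.1539, 0.0163]
tcp_rot: [3.141, 0.001, 2.068]
wrist_force: [-0.8, -0.6, 6.5]
width: 0.0247
grip_force: 30.0
t: 10.6
eef_pos: [0.4946, -0.1535, 0.0155]
tcp_rot: [-3.141, -0.0, 1.522]
wrist_force: [-0.1, -0.1, 0.4]
width: 0.0455
grip_force: 0.0
t: 11.22
eef_pos: [0.4946, -0.1535, 0.0154]
tcp_rot: [-3.141, 0.0, 0.622]
wrist_force: [0.9, 1.0, 0.3]
width: 0.0458
grip_force: 0.0
t: 11.85
eef_pos: [0.4947, -0.1535, 0.0156]
tcp_rot: [-3.141, 0.0, 0.499]
wrist_force: [0.9, 0.6, 0.7]
width: 0.0248
grip_force: 30.0
t 11.85 tcp [ 0.4947 -0.1535  0.0156] rpy [-3.1415e+00  1.0000e-04  4.9860e-01] w 0.0248 grip 30.0
shift [ 0.2143 -0.1785 -0.0844] turn [-0.0001  0.0001  0.0016]
```

```bash
python3 -m crank '[[[0.2,0,0,-0.03,0,0,0],[0.2,0,0,-0.07,0,0,0],[0.2,0.03,-0.025,-0.085,0,0,0],[0.2,0.07,-0.06,-0.085,0,0,0],[0.2,0.115,-0.096,-0.085,0,0,0]]]'; python3 -m crank '[[[0.2,0.045,-0.035,0,0,0,0],[0.2,0.08,-0.065,0,0,0,0],[0.2,0.095,-0.08,0,0,0,0],[0.2,0.099,-0.0825,0,0,0,0],[0.2,0.099,-0.0825,0,0,0,0]]]'
python3 - <<'E'
from h import *
T,_=bot.capture("top");cv2.imwrite("pics/top1.png",T)
S,_=bot.capture("side");cv2.imwrite("pics/side1.png",S)
for X in((.4792,-.3622,.027),(.4646,-.2677,.027)):
    for n,I in(("top",T),("side",S)):
        c,ax,_=blob(I,proj(n,np.array(X)),9,True)
        print(n,c.round(2),ax.round(1),"bias",(cast(n,c,.027)-X).round(4))
for X in((.5667,.1628,.036),(.5357,.2199,.036)):
  for n,I in(("top",T),("side",S)):
    c,ax,_=blob(I,proj(n,np.array(X)),9,False); print(n,ax.round(1),cast(n,c,.036).round(4))
E
python3 d.py .5976 .1057 .1 0.497
```

```text
t: 12.48
eef_pos: [0.5505, -0.0132, 0.1011]
tcp_rot: [3.141, -0.001, 0.497]
wrist_force: [0.3, 0.4, 0.4]
width: 0.0247
grip_force: 30.0
t: 13.1
eef_pos: [0.5971, 0.1045, 0.1004]
tcp_rot: [3.142, 0.001, 0.498]
wrist_force: [-0.4, -0.5, -0.9]
width: 0.0247
grip_force: 30.0
top [446.79 217.88] [15.2 15.6] bias [-0.0012  0.0031 -0.    ]
side [333.65 131.53] [14.9 19.4] bias [ 0.0025 -0.0243  0.    ]
top [414.36 222.51] [12.2 12.7] bias [-0.0007  0.0023 -0.    ]
side [338.15 151.94] [11.2 11.7] bias [0.0012 0.0143 0.    ]
top [14.6 20.5] [0.5669 0.1637 0.036 ]
side [11.2 18.7] [0.5691 0.1654 0.036 ]
top [14.2 21.4] [0.5467 0.2254 0.036 ]
side [10.1 16.2] [0.5373 0.2216 0.036 ]
t 13.2 tcp [0.5971 0.1041 0.1005] rpy [3.1416e+00 7.0000e-04 4.9670e-01] w 0.0246 grip 30.0
shift [ 0.0012 -0.0012  0.0005] turn [ 0.      0.0007 -0.0003]
```

View pics/side1.png

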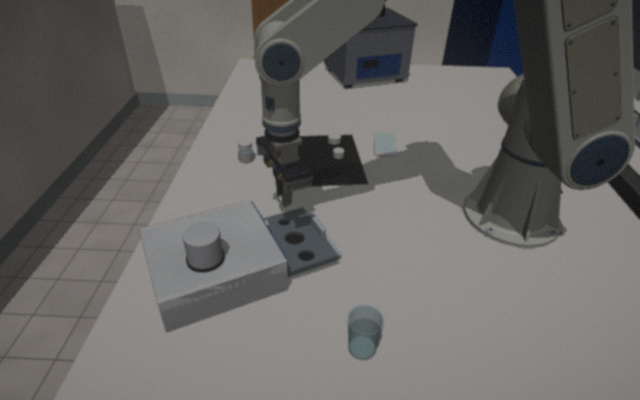

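```bash
python3 -m crank '[[[0.2,0.0005,0.001,0.02,0,0,0],[0.2,0.0005,0.001,0.036,0,0,0],[0.2,0.0005,0.001,0.044,0,0,0],[0.2,0.0005,0.001,0.046,0,0,0],[0.2,0.0005,0.001,0.046,0,0,0]]]'
python3 - <<'E'
from h import *
S,_=bot.capture("side");np.savez("side2.npz",p=S)
s=bot.read_state();p=s["eef_pos"];print(p.round(4))
for X in (p-[0,0,.0125],(.598,.1035,.036)): print(proj("side",np.array(X)).round(2))
u,v=proj("side",p).astype(int)
cv2.imwrite("pics/c2.png",cv2.resize(S[v-25:v+35,u-30:u+40],None,fx=8,fy=8,interpolation=cv2.INTER_CUBIC));print(u-30,v-25)
E
```

```text
t: 13.82
eef_pos: [0.5987, 0.1049, 0.0546]
tcp_rot: [3.142, -0.0, 0.498]
wrist_force: [-0.4, 0.7, -0.3]
width: 0.0243
grip_force: 30.0
[0.5988 0.1049 0.0548]
[283.82 219.06]
[284.28 220.68]
253 190
```

View pics/c2.png

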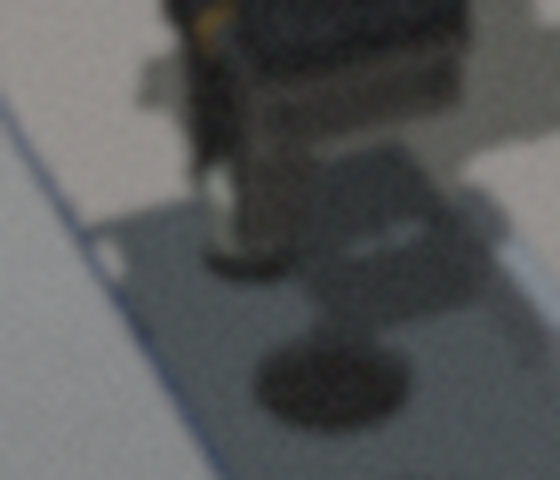

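The crop shows the small puck held just over the small pocket. The pocket's visible rim is at crop (203–298, 278), which is about column 284 and row 222 in the full picture. The columns agree, so I will lower it under watch of the force.

```bash
python3 -m crank '[[[0.2,-0.0005,0.0,0.005,0,0,0],[0.2,-0.0005,0.0,0.008,0,0,0],[0.2,-0.0005,0.0,0.008,0,0,0]]]';python3 -m crank '[[[0.2,0,0.0,0.002,0,0,0],[0.2,0,0.0,0.002,0,0,0]]]'
```

```text
t: 14.25
eef_pos: [0.5979, 0.1046, 0.0464]
tcp_rot: [-3.141, 0.0, 0.498]
wrist_force: [-1.2, 0.2, -0.8]
width: 0.0246
grip_force: 30.0
t: 14.5
eef_pos: [0.598, 0.1046, 0.0445]
tcp_rot: [-3.142, 0.0, 0.498]
wrist_force: [-0.3, 0.1, 0.6]
width: 0.0249
grip_force: 30.0
```

It is in, with no contact force. Next I lower it to the floor.

```bash
python3 -m crank '[[[0.2,0,0.0,0.003,0,0,0],[0.2,0,0.0,0.0055,0,0,0],[0.2,0,0.0,0.0055,0,0,0],[0.2,0,0.0,0.0055,0,0,0]]]'
```

```text
t: 15.0
eef_pos: [0.5981, 0.1046, 0.0391]
tcp_rot: [-3.142, 0.0, 0.498]
wrist_force: [-0.2, -0.5, -0.7]
width: 0.0244
grip_force: 30.0
```

```bash
python3 -m crank '[[[0.45,0,0,0,0,0,0],[0.45,0,0,0,0,0,0],[0.45,0,0,-0.015,0,0,0],[0.5,0,0,-0.05,0,0,0],[0.5,0,0,-0.07,0,0,0]]]'; python3 d.py .4646 -.2677 .11 .498
```

```text
t: 15.62
eef_pos: [0.599, 0.1047, 0.1118]
tcp_rot: [3.141, -0.002, 0.498]
wrist_force: [0.3, 0.2, 1.3]
width: 0.046
grip_force: 0.0
t 15.62 tcp [0.599  0.1047 0.1118] rpy [ 3.1408e+00 -2.3000e-03  4.9780e-01] w 0.046 grip 0.0
shift [-0.296   0.2631  0.0013] turn [ 0.0008 -0.0023 -0.0002]
```

```bash
python3 -m crank '[[[0.6,-0.04,0.036,0,0,0,0],[0.6,-0.085,0.076,0,0,0,0],[0.6,-0.13,0.116,0,0,0,0],[0.6,-0.175,0.156,0,0,0,0],[0.6,-0.22,0.196,0,0,0,0]]]'; python3 -m crank '[[[0.6,-0.045,0.04,0,0,0,0],[0.6,-0.07,0.0625,0,0,0,0],[0.6,-0.0755,0.067,0.02,0,0,0],[0.6,-0.0755,0.067,0.055,0,0,0],[0.6,-0.0755,0.067,0.055,0,0,0]]]'; python3 d.py .4646 -.2677 .0155 .498
```

```text
t: 16.25
eef_pos: [0.4981, -0.1745, 0.1104]
tcp_rot: [3.14, -0.001, 0.498]
wrist_force: [1.4, 0.1, -0.1]
width: 0.0552
grip_force: 0.0
t: 16.88
eef_pos: [0.4626, -0.267, 0.0532]
tcp_rot: [-3.139, 0.002, 0.497]
wrist_force: [-0.3, 0.5, -0.8]
width: 0.0548
grip_force: 0.0
t 16.88 tcp [ 0.4626 -0.267   0.0532] rpy [-3.1386e+00  1.8000e-03  4.9730e-01] w 0.0548 grip 0.0
shift [0.0015 0.0017 0.0377] turn [-0.003   0.0018 -0.0007]
```

```bash
python3 -m crank '[[[0.6,0.0008,0.001,0.02,0,0,0],[0.6,0.0008,0.001,0.035,0,0,0],[0.6,0.0008,0.001,0.039,0,0,0],[0.6,0.0008,0.001,0.039,0,0,0],[0.6,0.0008,0.001,0.039,0,0,0]]]'; python3 d.py .4646 -.2677 .0155 .498
```

```text
t: 17.5
eef_pos: [0.4656, -0.2683, 0.0157]
tcp_rot: [3.141, -0.0, 0.498]
wrist_force: [-0.4, 0.5, -0.5]
width: 0.0551
grip_force: 0.0
t 17.5 tcp [ 0.4656 -0.2683  0.0157] rpy [ 3.1409e+00 -5.0000e-04  4.9790e-01] w 0.0551 grip 0.0
shift [-0.0006 -0.001   0.0002] turn [ 0.0007 -0.0005 -0.0001]
```

Close, lift, and carry towards the medium pocket (about .5361, .2188).

```bash
python3 -m crank '[[[0.3,-0.0005,-0.0005,0,0,0,0],[0.3,-0.0005,-0.0005,0,0,0,0],[0.3,-0.0005,-0.0005,0,0,0,0],[0.3,-0.0005,-0.0005,0,0,0,0],[0.3,-0.0005,-0.0005,0,0,0,0]]]'; python3 -m crank '[[[0.3,0,0,-0.03,0,0,0],[0.3,0,0,-0.07,0,0,0],[0.3,0,0,-0.095,0,0,0],[0.3,0,0,-0.095,0,0,0]]]'; python3 d.py .5361 .2188 .11 .498
```

```text
t: 18.12
eef_pos: [0.4646, -0.268, 0.0153]
tcp_rot: [3.141, -0.0, 0.498]
wrist_force: [-1.1, 0.8, 5.2]
width: 0.034
grip_force: 30.0
t: 18.62
eef_pos: [0.4656, -0.2685, 0.1116]
tcp_rot: [3.139, -0.002, 0.498]
wrist_force: [0.8, 0.3, -1.3]
width: 0.0334
grip_force: 30.0
t 18.62 tcp [ 0.4656 -0.2685  0.1116] rpy [ 3.1386e+00 -1.8000e-03  4.9780e-01] w 0.0334 grip 30.0
shift [ 0.2946 -0.3946  0.0009] turn [ 0.003  -0.0018 -0.0003]
```

```bash
python3 -m crank '[[[0.3,0.03,-0.04,0,0,0,0],[0.3,0.064,-0.086,0,0,0,0],[0.3,0.1,-0.134,0,0,0,0],[0.3,0.136,-0.182,0,0,0,0],[0.3,0.172,-0.23,0,0,0,0]]]'; python3 -m crank '[[[0.3,0.036,-0.048,0,0,0,0],[0.3,0.07,-0.094,0,0,0,0],[0.3,0.1,-0.134,0,0,0,0],[0.3,0.115,-0.154,0,0,0,0],[0.3,0.1226,-0.1646,0,0,0,0]]]'; python3 -m crank '[[[0.3,0,0,0.01,0,0,0],[0.3,0,0,0.03,0,0,0],[0.3,0,0,0.045,0,0,0],[0.3,0,0,0.053,0,0,0],[0.3,0,0,0.053,0,0,0]]]'; python3 -m crank '[[[0.3,0,0,0,0,0,0]]]'; python3 d.py .5361 .2188 .0525 .498
```

```text
t: 19.25
eef_pos: [0.5051, 0.0182, 0.1087]
tcp_rot: [-3.141, 0.001, 0.498]
wrist_force: [1.1, -0.2, -0.5]
width: 0.0336
grip_force: 30.0
t: 19.88
eef_pos: [0.5342, 0.2205, 0.1084]
tcp_rot: [-3.141, 0.002, 0.499]
wrist_force: [0.1, -1.1, -0.9]
width: 0.0337
grip_force: 30.0
t: 20.5
eef_pos: [0.5346, 0.2189, 0.0564]
tcp_rot: [-3.141, 0.001, 0.497]
wrist_force: [-0.5, -0.2, -0.3]
width: 0.0336
grip_force: 30.0
t: 20.62
eef_pos: [0.5354, 0.2195, 0.0575]
tcp_rot: [3.141, -0.001, 0.498]
wrist_force: [0.3, 0.4, 0.1]
width: 0.0334
grip_force: 30.0
t 20.62 tcp [0.5354 0.2195 0.0575] rpy [ 3.1415e+00 -7.0000e-04  4.9760e-01] w 0.0334 grip 30.0
shift [0.0003 0.0009 0.005 ] turn [ 0.0001 -0.0007 -0.0004]
```

```bash
python3 -m crank '[[[0.3,0.0003,0.0008,0.005,0,0,0],[0.3,0.0003,0.0008,0.009,0,0,0],[0.3,0.0003,0.0008,0.011,0,0,0]]]';python3 -m crank '[[[0.3,0,0,0.002,0,0,0],[0.3,0,0,0.002,0,0,0]]]'
```

```text
t: 21.0
eef_pos: [0.5355, 0.2189, 0.0458]
tcp_rot: [-3.142, 0.0, 0.498]
wrist_force: [-0.2, -1.1, -0.5]
width: 0.0339
grip_force: 30.0
t: 21.25
eef_pos: [0.5357, 0.2189, 0.044]
tcp_rot: [3.141, 0.0, 0.498]
wrist_force: [0.8, 0.6, -0.5]
width: 0.0338
grip_force: 30.0
```

In again without force. Lower to the floor, release, retreat.

```bash
python3 -m crank '[[[0.3,0,0,0.003,0,0,0],[0.3,0,0,0.0052,0,0,0],[0.3,0,0,0.0052,0,0,0],[0.3,0,0,0.0052,0,0,0]]]'; python3 -m crank '[[[0.55,0,0,0,0,0,0],[0.55,0,0,0,0,0,0],[0.55,0,0,-0.015,0,0,0],[0.6,0,0,-0.05,0,0,0],[0.6,0,0,-0.07,0,0,0]]]'; python3 d.py .4792 -.3622 .11 .498
```

```text
t: 21.75
eef_pos: [0.5356, 0.2188, 0.0388]
tcp_rot: [3.141, 0.0, 0.498]
wrist_force: [1.3, -1.6, -2.0]
width: 0.0335
grip_force: 30.0
t: 22.38
eef_pos: [0.5364, 0.2194, 0.1115]
tcp_rot: [3.141, -0.002, 0.498]
wrist_force: [-0.7, -0.3, 0.1]
width: 0.0552
grip_force: 0.0
t 22.38 tcp [0.5364 0.2194 0.1115] rpy [ 3.1415e+00 -2.3000e-03  4.9780e-01] w 0.0552 grip 0.0
shift [-0.3279  0.4837  0.0008] turn [ 0.0001 -0.0023 -0.0002]
```

```bash
python3 -m crank '[[[0.7,-0.025,0.037,0,0,0,0],[0.7,-0.055,0.081,0,0,0,0],[0.7,-0.087,0.128,0,0,0,0],[0.7,-0.119,0.175,0,0,0,0],[0.7,-0.151,0.222,0,0,0,0]]]'; python3 -m crank '[[[0.7,-0.032,0.047,0,0,0,0],[0.7,-0.064,0.095,0,0,0,0],[0.7,-0.096,0.142,0,0,0,0],[0.7,-0.128,0.189,0,0,0,0],[0.7,-0.155,0.229,0,0,0,0]]]'; python3 -m crank '[[[0.7,-0.0215,0.032,0.01,0,0,0],[0.7,-0.0215,0.032,0.04,0,0,0],[0.7,-0.0215,0.032,0.055,0,0,0],[0.7,-0.0215,0.032,0.055,0,0,0]]]'; python3 d.py .4792 -.3622 .0155 .498
```

```text
t: 23.0
eef_pos: [0.509, -0.0499, 0.1102]
tcp_rot: [3.141, -0.001, 0.498]
wrist_force: [0.6, 0.3, -0.2]
width: 0.0644
grip_force: 0.0
t: 23.62
eef_pos: [0.482, -0.3258, 0.1102]
tcp_rot: [3.14, -0.001, 0.497]
wrist_force: [-0.0, 0.6, 0.1]
width: 0.0645
grip_force: 0.0
t: 24.12
eef_pos: [0.478, -0.361, 0.0534]
tcp_rot: [-3.14, 0.001, 0.498]
wrist_force: [-0.7, -0.4, 0.0]
width: 0.0643
grip_force: 0.0
t 24.12 tcp [ 0.478  -0.361   0.0534] rpy [-3.1397e+00  8.0000e-04  4.9830e-01] w 0.0643 grip 0.0
shift [0.0005 0.0017 0.0379] turn [-0.0018  0.0008  0.0003]
```

```bash
python3 -m crank '[[[0.7,0.0003,0.001,0.02,0,0,0],[0.7,0.0003,0.001,0.035,0,0,0],[0.7,0.0003,0.001,0.039,0,0,0],[0.7,0.0003,0.001,0.039,0,0,0],[0.7,0.0003,0.001,0.039,0,0,0]]]'; python3 -m crank '[[[0.7,0,0,0,0,0,0]]]'; python3 d.py .4792 -.3622 .0155 .498
```

```text
t: 24.75
eef_pos: [0.4795, -0.3628, 0.0153]
tcp_rot: [3.141, -0.0, 0.498]
wrist_force: [-0.8, 0.2, 0.2]
width: 0.0641
grip_force: 0.0
t: 24.88
eef_pos: [0.4795, -0.3628, 0.0153]
tcp_rot: [3.141, -0.0, 0.498]
wrist_force: [-0.2, -0.3, 0.6]
width: 0.0643
grip_force: 0.0
t 24.88 tcp [ 0.4795 -0.3628  0.0153] rpy [ 3.1409e+00 -3.0000e-04  4.9780e-01] w 0.0643 grip 0.0
shift [ 0.0001 -0.0006 -0.0002] turn [ 0.0007 -0.0003 -0.0002]
```

```bash
python3 -m crank '[[[0.4,0,-0.0005,0,0,0,0],[0.4,0,-0.0005,0,0,0,0],[0.4,0,-0.0005,0,0,0,0],[0.4,0,-0.0005,0,0,0,0],[0.4,0,-0.0005,0,0,0,0]]]'; python3 -m crank '[[[0.4,0,0,-0.03,0,0,0],[0.4,0,0,-0.07,0,0,0],[0.4,0,0,-0.095,0,0,0],[0.4,0,0,-0.095,0,0,0]]]'; python3 d.py .5669 .1617 .11 .498
```

```text
t: 25.5
eef_pos: [0.479, -0.3622, 0.015]
tcp_rot: [3.141, -0.0, 0.498]
wrist_force: [-0.4, 0.1, 2.7]
width: 0.0429
grip_force: 30.0
t: 26.0
eef_pos: [0.48, -0.3629, 0.1114]
tcp_rot: [3.138, -0.001, 0.498]
wrist_force: [0.7, -0.3, -2.5]
width: 0.0429
grip_force: 30.0
t 26.0 tcp [ 0.48   -0.3629  0.1114] rpy [ 3.1384e+00 -1.4000e-03  4.9780e-01] w 0.0429 grip 30.0
shift [ 0.3268 -0.4194  0.0006] turn [ 0.0032 -0.0014 -0.0002]
```

```bash
python3 -m crank '[[[0.4,0.025,-0.032,0,0,0,0],[0.4,0.055,-0.07,0,0,0,0],[0.4,0.088,-0.113,0,0,0,0],[0.4,0.121,-0.155,0,0,0,0],[0.4,0.154,-0.198,0,0,0,0]]]'; python3 -m crank '[[[0.4,0.033,-0.042,0,0,0,0],[0.4,0.066,-0.085,0,0,0,0],[0.4,0.1,-0.128,0,0,0,0],[0.4,0.133,-0.17,0,0,0,0],[0.4,0.16,-0.206,0,0,0,0]]]'; python3 -m crank '[[[0.4,0.0128,-0.0154,0,0,0,0],[0.4,0.0128,-0.0154,0.025,0,0,0],[0.4,0.0128,-0.0154,0.045,0,0,0],[0.4,0.0128,-0.0154,0.053,0,0,0],[0.4,0.0128,-0.0154,0.053,0,0,0]]]'; python3 -m crank '[[[0.4,0,0,0,0,0,0],[0.4,0,0,0,0,0,0]]]'; python3 d.py .5669 .1617 .0525 .498
```

```text
t: 26.62
eef_pos: [0.5189, -0.1128, 0.1083]
tcp_rot: [-3.14, 0.001, 0.498]
wrist_force: [0.8, 0.2, -1.7]
width: 0.0429
grip_force: 30.0
t: 27.25
eef_pos: [0.5611, 0.1446, 0.1081]
tcp_rot: [-3.141, 0.002, 0.499]
wrist_force: [0.8, -0.5, -1.2]
width: 0.0431
grip_force: 30.0
t: 27.88
eef_pos: [0.5653, 0.1617, 0.0561]
tcp_rot: [-3.141, 0.002, 0.497]
wrist_force: [-0.3, -0.7, -1.1]
width: 0.0431
grip_force: 30.0
t: 28.12
eef_pos: [0.5664, 0.1624, 0.0576]
tcp_rot: [3.141, -0.001, 0.498]
wrist_force: [-0.2, -0.0, -0.6]
width: 0.0428
grip_force: 30.0
t 28.12 tcp [0.5664 0.1624 0.0576] rpy [ 3.1413e+00 -1.2000e-03  4.9760e-01] w 0.0428 grip 30.0
shift [0.0001 0.0009 0.0051] turn [ 0.0003 -0.0012 -0.0004]
```

```bash
python3 -m crank '[[[0.4,0.0001,0.0008,0.005,0,0,0],[0.4,0.0001,0.0008,0.009,0,0,0],[0.4,0.0001,0.0008,0.011,0,0,0]]]';python3 -m crank '[[[0.4,0,0,0.002,0,0,0],[0.4,0,0,0.002,0,0,0]]]'
```

```text
t: 28.5
eef_pos: [0.5661, 0.1617, 0.0455]
tcp_rot: [-3.141, 0.0, 0.498]
wrist_force: [0.3, 0.7, -2.3]
width: 0.0427
grip_force: 30.0
t: 28.75
eef_pos: [0.5665, 0.1617, 0.0438]
tcp_rot: [3.141, -0.0, 0.498]
wrist_force: [0.8, -0.7, -1.7]
width: 0.0428
grip_force: 30.0
```

```bash
python3 -m crank '[[[0.4,0,0,0.003,0,0,0],[0.4,0,0,0.0053,0,0,0],[0.4,0,0,0.0053,0,0,0],[0.4,0,0,0.0053,0,0,0]]]'; python3 -m crank '[[[0.55,0,0,0,0,0,0],[0.55,0,0,0,0,0,0],[0.55,0,0,-0.015,0,0,0],[0.55,0,0,-0.05,0,0,0],[0.55,0,0,-0.07,0,0,0]]]'; python3 -m crank '[[[0,-0.03,0,0,0,0,0],[0,-0.07,0,0,0,0,0],[0,-0.105,0,0,0,0,0],[0,-0.105,0,0,0,0,0],[0,-0.105,0,0,0,0,0]]]'
python3 - <<'E'
from h import *
S,_=bot.capture("side");u,v=proj("side",np.array([.5669,.1617,.036])).astype(int)
cv2.imwrite("pics/c3.png",cv2.resize(S[v-60:v+40,u-70:u+60],None,fx=5,fy=5,interpolation=cv2.INTER_CUBIC))
E
python3 d.py .475 .112 .046 .498
```

```text
t: 29.25
eef_pos: [0.5666, 0.1617, 0.0386]
tcp_rot: [3.141, -0.0, 0.498]
wrist_force: [3.9, -2.1, -2.3]
width: 0.0425
grip_force: 30.0
t: 29.88
eef_pos: [0.567, 0.1621, 0.1112]
tcp_rot: [3.141, -0.002, 0.498]
wrist_force: [0.1, 0.8, -0.3]
width: 0.0506
grip_force: 0.0
t: 30.5
eef_pos: [0.4754, 0.112, 0.1096]
tcp_rot: [3.141, -0.002, 0.498]
wrist_force: [-0.4, 1.1, 0.1]
width: 0.0025
grip_force: 0.0
t 30.55 tcp [0.4755 0.1121 0.1094] rpy [ 3.1412e+00 -2.0000e-03  4.9790e-01] w 0.0002 grip 0.0
shift [-0.0006 -0.0001  0.0634] turn [ 0.0004 -0.002  -0.0001]
```

View pics/c3.png

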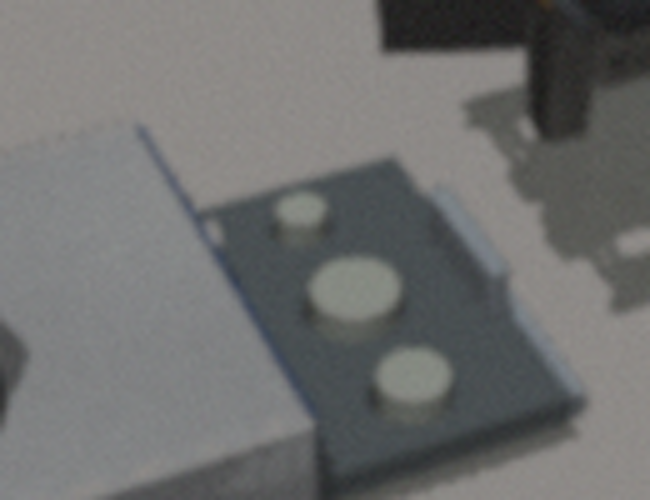

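All three pucks sit flat in their pockets: small at crop (302,210), large (355,290), medium (412,375). The tab is at (470,230), with the closed fingers behind it. Next I descend and push.

```bash
python3 -m crank '[[[0,0,0,0.025,0,0,0],[0,0,0,0.05,0,0,0],[0,0,0,0.063,0,0,0],[0,0,0,0.063,0,0,0]]]'; python3 -m crank '[[[0,0.004,0,0,0,0,0],[0,0.009,0,0,0,0,0],[0,0.014,0,0,0,0,0],[0,0.019,0,0,0,0,0],[0,0.024,0,0,0,0,0]]]'; python3 -m crank '[[[0,0.005,0,0,0,0,0],[0,0.01,0,0,0,0,0],[0,0.016,0,0,0,0,0],[0,0.023,0,0,0,0,0],[0,0.03,0,0,0,0,0]]]'; python3 -m crank '[[[0,0.007,0,0,0,0,0],[0,0.014,0,0,0,0,0],[0,0.021,0,0,0,0,0],[0,0.028,0,0,0,0,0],[0,0.035,0,0,0,0,0]]]'; python3 d.py .5669 .1617 .046 .498
```

```text
t: 31.05
eef_pos: [0.474, 0.1117, 0.0449]
tcp_rot: [-3.141, 0.001, 0.498]
wrist_force: [-0.7, 0.2, 0.6]
width: 0.0005
grip_force: 0.0
t: 31.68
eef_pos: [0.4956, 0.1233, 0.0457]
tcp_rot: [3.142, -0.0, 0.498]
wrist_force: [0.4, -0.3, 0.2]
width: 0.0005
grip_force: 0.0
t: 32.3
eef_pos: [0.5216, 0.1375, 0.0454]
tcp_rot: [-3.141, 0.001, 0.498]
wrist_force: [-1.9, -1.5, -0.3]
width: 0.0005
grip_force: 1.4
t: 32.92
eef_pos: [0.5525, 0.1543, 0.0454]
tcp_rot: [-3.142, 0.0, 0.498]
wrist_force: [-2.6, -1.6, -2.3]
width: 0.0003
grip_force: 1.4
t 32.92 tcp [0.5525 0.1543 0.0454] rpy [-3.1415e+00  3.0000e-04  4.9780e-01] w 0.0003 grip 1.4
shift [ 0.0161  0.0003 -0.0006] turn [-0.0001  0.0003 -0.0002]
```

```bash
python3 -m crank '[[[0,0.005,0,0,0,0,0],[0,0.01,0,0,0,0,0],[0,0.014,0,0,0,0,0],[0,0.017,0,0,0,0,0],[0,0.02,0,0,0,0,0]]]'; python3 -m crank '[[[0,0.002,0,0,0,0,0],[0,0.004,0,0,0,0,0],[0,0.005,0,0,0,0,0]]]';python3 -m crank '[[[0,0.002,0,0,0,0,0],[0,0.003,0,0,0,0,0]]]'; python3 d.py .5669 .1617 .046 .498
```

```text
t: 33.55
eef_pos: [0.57, 0.1638, 0.0456]
tcp_rot: [-3.142, -0.0, 0.498]
wrist_force: [-2.0, -1.7, -2.4]
width: 0.0003
grip_force: 1.2
t: 33.92
eef_pos: [0.5744, 0.1661, 0.0456]
tcp_rot: [3.142, -0.0, 0.498]
wrist_force: [-1.6, -1.7, 0.5]
width: 0.0004
grip_force: 1.1
t: 34.17
eef_pos: [0.577, 0.1676, 0.0457]
tcp_rot: [3.142, -0.0, 0.498]
wrist_force: [-2.6, -1.4, -0.3]
width: 0.0004
grip_force: 1.1
t 34.17 tcp [0.577  0.1676 0.0457] rpy [ 3.1416e+00 -2.0000e-04  4.9780e-01] w 0.0004 grip 1.1
shift [-0.0117  0.0003 -0.0003] turn [ 0.     -0.0002 -0.0002]
```

```bash
python3 -m crank '[[[0,0.0015,0,0,0,0,0],[0,0.003,0,0,0,0,0]]]';python3 -m crank '[[[0,0.0015,0,0,0,0,0],[0,0.0025,0,0,0,0,0]]]'
```

```text
t: 34.42
eef_pos: [0.5797, 0.1689, 0.0457]
tcp_rot: [3.142, -0.0, 0.498]
wrist_force: [-1.0, -0.6, -1.1]
width: 0.0001
grip_force: 1.1
t: 34.67
eef_pos: [0.5819, 0.1702, 0.0456]
tcp_rot: [3.142, -0.0, 0.498]
wrist_force: [-3.2, -1.6, -0.3]
width: 0.0006
grip_force: 1.1
```

```bash
python3 -m crank '[[[0,0.0015,0,0,0,0,0],[0,0.0025,0,0,0,0,0]]]'
```

```text
t: 34.92
eef_pos: [0.5841, 0.1714, 0.0456]
tcp_rot: [3.142, -0.0, 0.498]
wrist_force: [-1.3, -1.2, 1.2]
width: 0.0005
grip_force: 1.1
```

```bash
python3 -m crank '[[[0,0.001,0,0,0,0,0],[0,0.002,0,0,0,0,0]]]'
```

```text
t: 35.17
eef_pos: [0.5845, 0.1717, 0.0455]
tcp_rot: [-3.141, 0.003, 0.498]
wrist_force: [-7.0, -5.4, 5.9]
width: 0.0003
grip_force: 4.3
```

```bash
python3 -m crank '[[[0,0.001,0,0,0,0,0],[0,0.002,0,0,0,0,0]]]'
```

```text
t: 35.42
eef_pos: [0.5846, 0.1718, 0.0453]
tcp_rot: [-3.141, 0.006, 0.498]
wrist_force: [-12.5, -8.4, 10.9]
width: 0.0004
grip_force: 7.3
```

The tray is against its stop: force is rising and the arm no longer advances. Back off, lift and check.

```bash
python3 -m crank '[[[0,-0.006,0,0,0,0,0],[0,-0.02,0,0,0,0,0],[0,-0.045,0,-0.02,0,0,0],[0,-0.07,0,-0.06,0,0,0],[0,-0.1,0,-0.1,0,0,0]]]'; python3 -m crank '[[[0,-0.05,0.02,-0.02,0,0,0],[0,-0.1,0.05,-0.03,0,0,0],[0,-0.1,0.1,-0.03,0,0,0],[0,-0.1,0.1,-0.03,0,0,0]]]'
python3 - <<'E'
from h import *
T,_=bot.capture("top");S,_=bot.capture("side")
im=np.hstack([S,T]);cv2.imwrite("pics/end.png",np.vstack([cv2.resize(S[60:380,120:440],(400,400)),]))
cv2.imwrite("pics/end.png",np.hstack([cv2.resize(S[90:370,130:410],(400,400)),cv2.resize(T[60:300,150:490],(400,282)).copy() if 0 else cv2.resize(T[60:300,150:390],(400,400))]))
print(np.round(bot.read_state()["wrist_force"],1))
E
```

```text
t: 36.05
eef_pos: [0.4986, 0.1251, 0.1464]
tcp_rot: [3.142, -0.001, 0.498]
wrist_force: [0.2, 1.2, -0.5]
width: 0.0003
grip_force: 0.0
t: 36.55
eef_pos: [0.4604, -0.0124, 0.1763]
tcp_rot: [3.14, -0.003, 0.494]
wrist_force: [-0.0, 0.3, 0.7]
width: 0.0005
grip_force: 0.0
[-0.1 -0.7  0.8]
```

View pics/end.png

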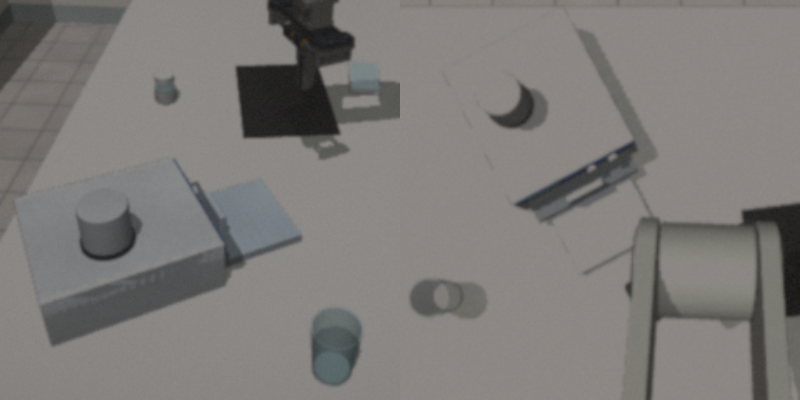

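The left view shows the tray inside the housing, with only its front strip and the bare guide at (255,215) sticking out. The right view puts the tab at (587,188), about 30 mm from the front. The beaker and jar have not moved, and the robot is clear.

```bash
python3 -c "
from station import bot
print(bot.close_job())"
```

```text
the job is handed in; nothing more can be done
None
```

I placed all three standards flat in their own pockets, pushed the tray home to its stop, and handed the job in at about 37 s with the robot clear and the beaker, jar and handset left alone.

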